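# Pop open the touch-latch fittings boxes

## Task

I need an elbow and a tee for the pipe board: first press the lid of the box that carries the brass elbow, then the one with the brass tee, so that each catch lets go and the lid springs up ajar by itself. Leave both lids ajar where their springs hold them, do not lift them further or pick anything up, keep the two boxes with the straight coupling and the round end cap shut, and leave the other things on the bench where they lie.

Things in the scene. Friction and masses are not known exactly. Their poses are not given: they have to be found in the camera images.
- elbow_box: Plywood box screwed to the bench, 150 (x) by 100 (y) mm, rim 78 mm high; grey hinged lid, top at 98 mm when shut. Brass sample fixed on the lid: an L-shaped elbow (two 24 mm thick, 45 mm arms), at most 27 mm high. The lid's front 40 mm are bare. Origin: centre of the underside; x points from the free front edge (nearest the robot) to the hinge (far side), z up.
- elbow_lid (a joint): Lid angle, rad, hinge 148 mm behind the front edge: 0 latched shut (+-0.01), positive open. The catch trips when the press point is pushed down about 4 mm (-0.03), with 5 to 6 N; push 6 mm to be sure; rigid stop at 7.7 mm (-0.06). As the finger draws back, the spring lifts the lid to rest at about 0.42, front edge 60 mm higher. It does not latch again.
- elbow_press (a point): Press point on the upper face of that lid, midway across it and 20 mm behind its front edge; 98 mm above the bench when the lid is shut. Moves with the lid; x towards the hinge, z out of the lid.
- tee_box: Plywood box screwed to the bench, 150 (x) by 100 (y) mm, rim 78 mm high; grey hinged lid, top at 98 mm when shut. Brass sample fixed on the lid: a tee (72 mm bar across, 44 mm branch to the front), at most 27 mm high. The lid's front 40 mm are bare. Origin: centre of the underside; x points from the free front edge (nearest the robot) to the hinge (far side), z up.
- tee_lid (a joint): Lid angle, rad, hinge 148 mm behind the front edge: 0 latched shut (+-0.01), positive open. The catch trips when the press point is pushed down about 4 mm (-0.03), with 5 to 6 N; push 6 mm to be sure; rigid stop at 7.7 mm (-0.06). As the finger draws back, the spring lifts the lid to rest at about 0.42, front edge 60 mm higher. It does not latch again.
- tee_press (a point): Press point on the upper face of that lid, midway across it and 20 mm behind its front edge; 98 mm above the bench when the lid is shut. Moves with the lid; x towards the hinge, z out of the lid.
- straight_box: Plywood box screwed to the bench, 150 (x) by 100 (y) mm, rim 78 mm high; grey hinged lid, top at 98 mm when shut. Brass sample fixed on the lid: a straight coupling (one 72 mm bar across), at most 27 mm high. The lid's front 40 mm are bare. Origin: centre of the underside; x points from the free front edge (nearest the robot) to the hinge (far side), z up.
- straight_lid (a joint): Lid angle, rad, hinge 148 mm behind the front edge: 0 latched shut (+-0.01), positive open. The catch trips when the press point is pushed down about 4 mm (-0.03), with 5 to 6 N; push 6 mm to be sure; rigid stop at 7.7 mm (-0.06). As the finger draws back, the spring lifts the lid to rest at about 0.42, front edge 60 mm higher. It does not latch again.
- straight_press (a point): Press point on the upper face of that lid, midway across it and 20 mm behind its front edge; 98 mm above the bench when the lid is shut. Moves with the lid; x towards the hinge, z out of the lid.
- cap_box: Plywood box screwed to the bench, 150 (x) by 100 (y) mm, rim 78 mm high; grey hinged lid, top at 98 mm when shut. Brass sample fixed on the lid: a round end cap (a 38 mm disc with a knob-like top, upright), at most 27 mm high. The lid's front 40 mm are bare. Origin: centre of the underside; x points from the free front edge (nearest the robot) to the hinge (far side), z up.
- cap_lid (a joint): Lid angle, rad, hinge 148 mm behind the front edge: 0 latched shut (+-0.01), positive open. The catch trips when the press point is pushed down about 4 mm (-0.03), with 5 to 6 N; push 6 mm to be sure; rigid stop at 7.7 mm (-0.06). As the finger draws back, the spring lifts the lid to rest at about 0.42, front edge 60 mm higher. It does not latch again.
- cap_press (a point): Press point on the upper face of that lid, midway across it and 20 mm behind its front edge; 98 mm above the bench when the lid is shut. Moves with the lid; x towards the hinge, z out of the lid.
- pliers: Loose pliers lying on the bench between the two boxes on the robot's left, about 190 mm long and 38 mm wide, 14 mm high; origin on the bench near the middle, x towards the jaws. A bystander.
- nipple: Loose solid brass pipe nipple standing upright between the two middle boxes, 28 mm across, 42 mm high; origin at the centre of its foot. A bystander.
- offcut: Loose timber offcut lying between the two boxes on the robot's right, 70 (x) by 36 (y) by 18 mm; origin at the centre of its underside. A bystander.

How it is judged:
On the way, in this order (a step that is already met when the one before it is completed fails the run):
1. the elbow lid springs ajar, the tee lid still shut (value of joint elbow_lid above 0.25 rad and value of joint tee_lid below 0.05 rad), for 0.1 s.
2. then the tee lid springs ajar (value of joint tee_lid above 0.25 rad), for 0.1 s.
At the end, for the whole second after the job is handed in: The elbow and tee lids stand ajar at rest between 0.25 and 0.6 rad, the straight-coupling and end-cap lids are still latched (below 0.05 rad), and pliers, nipple and offcut are within 30 mm of where they started (value of joint elbow_lid between 0.25 and 0.6 rad and velocity of joint elbow_lid between -0.1 and 0.1 rad/s and value of joint tee_lid between 0.25 and 0.6 rad and velocity of joint tee_lid between -0.1 and 0.1 rad/s and value of joint each of straight_lid, cap_lid below 0.05 rad and distance of each of pliers, nipple, offcut from where it was at the start of the episode below 0.03 m); the robot touches nothing.
It fails at once if the straight-coupling box or the end-cap box was opened (value of joint any of straight_lid, cap_lid above 0.1 rad).
It fails at once if a lid was lifted by hand well past where its spring holds it (value of joint any of elbow_lid, tee_lid above 0.75 rad).
It fails at once if pliers, nipple or offcut was pushed away (over 30 mm) or picked up (over 20 mm) (distance of any of pliers, nipple, offcut from where it was at the start of the episode above 0.03 m or height (world z) of any of pliers, nipple, offcut above 0.02 m).
It also fails if it takes over 40 s, if anything falls off the work surface, if the arm or the gripper's body presses on something with over 40 N, if the wrist force passes 120 N, or if a joint passes its speed limit or range.

## Robot

A 6-joint arm with a two-finger parallel gripper is mounted at the origin on the work surface. World frame = base frame: x ahead of the robot, y to its left, z up, the work surface at z = 0. Lengths are in m, angles in rad, forces in N, time in s.
With the tool pointing down it reaches from about 0.35 to 0.975 m from the base axis. Payload 4.9 kg.
Tool frame: the origin (TCP) lies midway between the tips of the shut fingers; the grasp point (between the pads) lies behind it (manip.grasp_offset is the y of the grasp point in the tool frame, in m); y points along the fingers, z is the direction in which the jaws open and shut, and the axes are right-handed (so a half turn about y gives the same grasp; the last joint's range is limited). The gripper opens to 85 mm and grips with 20 to 120 N. Pads are 22 mm wide; open, the fingers measure 114 mm over their backs; the gripper's body (76 mm by 85 mm) begins 54 mm behind the grasp point. The pads swing forward as they close: fully open they stand 13 mm farther back than shut.
Start: joints at [1.102, 0.053, 1.613, -0, 1.476, -0.119], TCP at [0.214, 0.587, 0.231] pointing down, gripper open.
Joint ranges: [-3.01, 3.01], [-1.01, 2.22], [0.06, 2.58], [-1.02, 4.17], [0.09, 2.62], [-3.14, 3.14]. Speed limits (rad/s): [2.57, 2.57, 3.14, 3.14, 3.14, 3.14].

## Interface

Orientations are given as a unit quaternion [w, x, y, z].
In Python, from plant import manip gives the robot as it stands. The module is installed in compiled form; this text tells all that it offers.
- The arm moves only by the shell command python3 -m jog 'ROWS'. ROWS is a JSON object of lists of equal length, an entry for each row: "offset": the shift along the world's x, y, z in units of 50 mm (1.0 is 50 mm), a list of three; "angular": the turn, a rotation vector about the world's x, y, z in units of 6 degrees (1.0 is 6 degrees), a list of three; "jaw": the finger opening in mm, from 0 to 85.4. In form: {"offset": [[tx, ty, tz], ...], "angular": [[ax, ay, az], ...], "jaw": [jaw, ...]}. A call has 1 to 12 rows; each row shifts and turns the commanded pose from where the row before left it; what a row does not reach is not made up. A row lasts 1/10 s, in which the tool goes at most 50 mm and 8.59 degrees, less where a joint would pass 70% of its speed; a pose out of reach is approached as far as the arm can. A call is refused whole if a number of a shift passes 1 or a number of a turn 1, either way. A call with a gripper value outside its range is refused whole. The fingers move at their own pace and stop on an object; the grip force is fixed at half the most. Time passes only in rows, so rows that do not move let the fingers close. It gives the time, the measured TCP pose, the force and the opening at its end, in the units of the state.
- manip.state(): the state, without advancing time (a new reading comes with each control period).
- manip.grab_frame(name): name is "side" or "top"; returns the picture (400x640x3 uint8, blue, green, red); there is no depth.
- manip.camera_model(name): a dict with "fx", "fy", "cx", "cy" (pixels), "k1" (the pictures are not rectified: a ray, as slopes to the right and down, at radius r is drawn at 1 + k1 r^2 times it, then the intrinsics apply), "rvec" (rotation vector, rad) and "tvec" (3), from world to camera coordinates, as OpenCV has them. Camera axes: x right, y down, z forward; pixel columns grow to the right and rows downward; lengths in m; the calibration is good to about 2 mm. A picture is of the moment at which its call begins. camera_model takes no time and is no camera call.
- manip.job_done(): hands the job in, once; it reports no verdict.
The state is a dict: "time": time; "joint_pos": joint angles; "joint_vel": joint speeds; "joint_efforts": joint torques, N m; "tool_pos": TCP position; "tool_rot": TCP orientation; "contact_force": force on the tool from outside, world axes, zero at the start; "ft_torque": the same for the moment, N m; "gripper_width": opening from 0.0 (shut) to 1.0 (fully open).
Only numpy, scipy, OpenCV 4.12 (cv2) and the standard library are available. Lean on these libraries where they do the work, as an engineer would, in place of code of your own. Each camera call takes 0.05 s, during which the arm holds its last target.

## Working session

There is one attempt and no reset: what is moved stays moved. The work goes in short steps, Python scripts to look and compute and a shell command to move; the robot and the scene stay as the last step left them, time stands still between calls to the robot, and variables do not carry over. Pictures are saved under pics/ and viewed, and the job is handed in when it is done.

```bash
mkdir -p pics; python3 - <<'E'
from plant import manip
import cv2
print(manip.state())
for n in("top","side"):
    cv2.imwrite(f"pics/{n}0.png",manip.grab_frame(n)); print(manip.camera_model(n))
print(manip.grasp_offset)
E
```

```text
{'time': 0.0, 'joint_pos': array([ 1.10198364e+00,  5.33390475e-02,  1.61426603e+00,  1.98501079e-05,
        1.47601056e+00, -1.19012079e-01]), 'joint_vel': array([-1.92806945e-03,  9.43827296e-05, -1.37314364e-03, -7.19942156e-04,
       -1.67672921e-03,  2.51406173e-04]), 'joint_efforts': array([ 1.53867841e-03, -3.93688703e+01, -3.70176816e+01, -9.16122508e-05,
        7.14539085e-03,  5.26684616e-06]), 'tool_pos': array([0.21391653, 0.58659925, 0.23009077]), 'tool_rot': array([-0.69563607,  0.69700115, -0.12325811,  0.12283033]), 'contact_force': array([ 0.35477472, -0.79295493, -0.55884754]), 'ft_torque': array([ 0.00303584,  0.00462522, -0.02751762]), 'gripper_width': 0.997824583088135}
{'fx': 403.30833462718783, 'fy': 403.30833462718783, 'cx': 325.53456967659616, 'cy': 196.56024598914027, 'k1': -0.020587975487622135, 'rvec': array([ 2.09609727, -2.12590416,  0.17808997]), 'tvec': array([0.02361319, 0.58115052, 0.91611987])}
{'fx': 381.8404168142778, 'fy': 381.8404168142778, 'cx': 320.05292759589287, 'cy': 196.32431270109606, 'k1': -0.07064305039673187, 'rvec': array([ 2.17806304, -0.8085992 ,  0.3813259 ]), 'tvec': array([-0.43258697,  0.30645354,  0.72995109])}
-0.0187
```

View pics/top0.png

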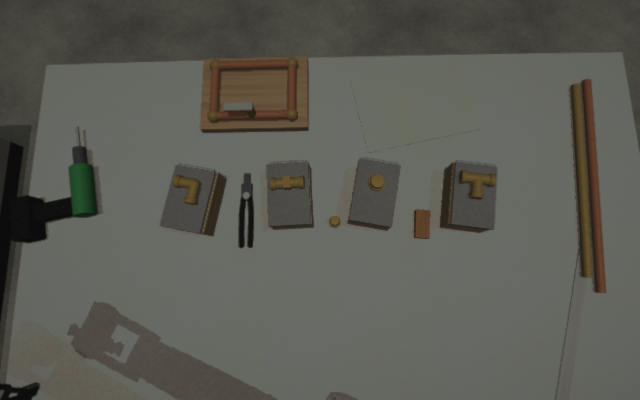

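View pics/side0.png

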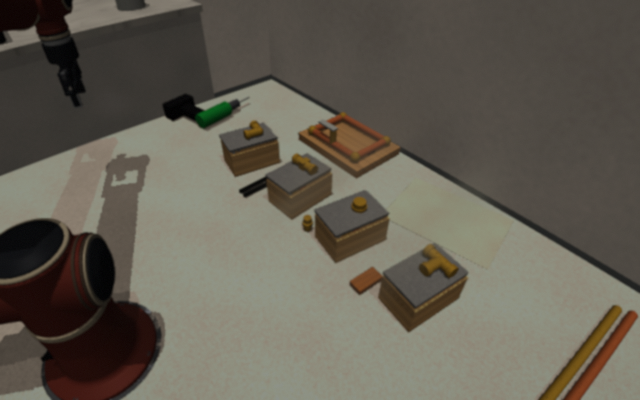

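The top picture shows the elbow box at about (192,198) and the tee box at about (471,196). The straight coupling at (289,195) and the cap at (375,193) lie between them. I'll zoom in for the lid corners.

```bash
python3 - <<'E'
import cv2,numpy as np
t=cv2.imread("pics/top0.png")
a=[cv2.resize(np.clip(t[150:245,x:x+95].astype(float)*2,0,255).astype('uint8'),None,fx=4.2,fy=4.2,interpolation=cv2.INTER_CUBIC) for x in(145,420)]
cv2.imwrite("pics/zt.png",np.hstack(a)); print(a[0].shape)
E
```

```text
(399, 399, 3)
```

View pics/zt.png

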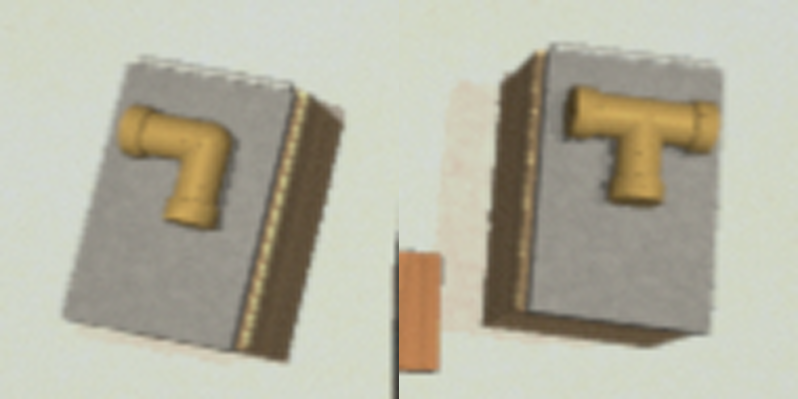

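Zoomed lid corners, in far-left, far-right, front-right, front-left order:
- **Elbow:** (130,62), (296,86), (235,349), (65,318)
- **Tee:** (549,46), (721,68), (708,333), (528,310)

I'll project these to z = 0.098 and check the sizes.

```bash
cat > h.py <<'E'
import numpy as np,cv2
from plant import manip
def world(n,uv,z):
    c=manip.camera_model(n);R=cv2.Rodrigues(c['rvec'])[0]
    K=np.array([[c['fx'],0,c['cx']],[0,c['fy'],c['cy']],[0,0,1]])
    u=cv2.undistortPoints(np.array(uv,float).reshape(-1,1,2),K,np.array([c['k1'],0,0,0]))[:,0]
    d=np.c_[u,np.ones(len(u))]@R; o=-R.T@c['tvec']
    return o+d*((z-o[2])/d[:,2])[:,None]
def pix(n,P):
    c=manip.camera_model(n)
    K=np.array([[c['fx'],0,c['cx']],[0,c['fy'],c['cy']],[0,0,1]])
    return cv2.projectPoints(np.array(P,float),c['rvec'],c['tvec'],K,np.array([c['k1'],0,0,0]))[0][:,0]
E
python3 - <<'E'
from h import *
s=cv2.imread("pics/side0.png")
for nm,x0,q in(("elbow",145,[(130,62),(296,86),(235,349),(65,318)]),("tee",420-95,[(549,46),(721,68),(708,333),(528,310)])):
    uv=(np.array(q)+.5)/4.2-.5+[x0,150]
    W=world("top",uv,.098)
    fl,fr,nr,nl=W[:,:2]
    e=[np.linalg.norm(v) for v in(fl-fr,nl-nr,fl-nl,fr-nr)]
    ax=fl+fr-nl-nr; ax/=np.linalg.norm(ax)
    # centre-anchored front
    cen=W[:,:2].mean(0); L=(e[2]+e[3])/2
    p=cen-ax*(L/2-.02)
    print(nm,np.round(W,4).tolist(),np.round(e,4),"yaw",np.degrees(np.arctan2(ax[1],ax[0])),"press",p, np.hypot(*p))
    for P in list(W)+[np.r_[p,.098]]:
        for a in pix("side",[P]): cv2.circle(s,tuple(np.round(a).astype(int)),2,(0,0,255),-1)
cv2.imwrite("pics/s1.png",s)
E
```

```text
elbow [[0.6567, 0.3688, 0.098], [0.641, 0.2736, 0.098], [0.4938, 0.3012, 0.098], [0.5121, 0.3964, 0.098]] [0.0965 0.0969 0.1473 0.1497] yaw -10.698271993054897 press [0.52258323 0.34507488] 0.62623470136926
tee [[0.6537, -0.2891, 0.098], [0.6395, -0.383, 0.098], [0.4928, -0.3626, 0.098], [0.5067, -0.2671, 0.098]] [0.095  0.0965 0.1486 0.1481] yaw -8.214217317500541 press [ 0.51956687 -0.31773296] 0.6090188605448301
```

View pics/s1.png

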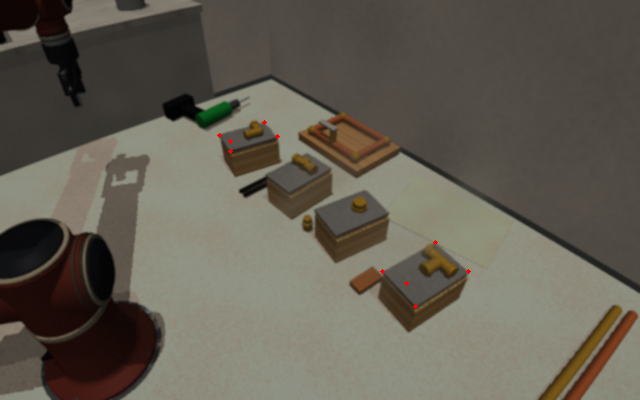

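The lid sizes come out near 148 x 96 mm, and the press points project correctly into the side view: the elbow at (231,142) and the tee at (406,284). Next I'll move above the elbow press point with the fingers shut.

```bash
python3 -m jog '{"offset":[[0.5,-0.4,-0.1],[0.6,-0.48,-0.1],[0.6,-0.48,-0.1],[0.6,-0.48,-0.1],[0.6,-0.48,-0.1],[0.6,-0.48,-0.1],[0.6,-0.48,-0.1],[0.6,-0.48,-0.1],[0.6,-0.48,-0.2],[0.6,-0.48,-0.2],[0.27,-0.11,-0.2],[0,0,0]],"angular":[[0,0,0],[0,0,0],[0,0,0],[0,0,0],[0,0,0],[0,0,0],[0,0,0],[0,0,0],[0,0,0],[0,0,0],[0,0,0],[0,0,0]],"jaw":[0,0,0,0,0,0,0,0,0,0,0,0]}'; python3 - <<'E'
from h import *
cv2.imwrite("pics/s2.png",manip.grab_frame("side"));s=manip.state();print(s['tool_pos'],s['contact_force'],s['gripper_width'],s['time'])
E
```

```text
time: 1.3
tool_pos: [0.5229, 0.3441, 0.1587]
tool_rot: [-0.695, 0.697, -0.125, 0.123]
contact_force: [-0.1, 1.7, 0.5]
gripper_width: 0.005
[0.52215274 0.34516612 0.1597111 ] [-0.97849021  0.17697327  1.06586735] -0.0012684224872917373 1.35
```

View pics/s2.png

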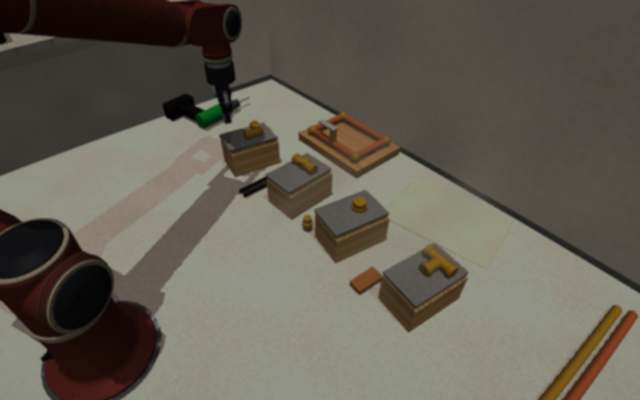

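The shut finger tips, at (227,122), hang over the bare front strip of the elbow lid. I'll go down to just above the lid, then press in small steps.

```bash
python3 -m jog '{"offset":[[0,0,-0.3],[0,0,-0.3],[0,0,-0.3],[0,0,-0.18],[0,0,-0.06],[0,0,0]],"angular":[[0,0,0],[0,0,0],[0,0,0],[0,0,0],[0,0,0],[0,0,0]],"jaw":[0,0,0,0,0,0]}'; python3 -m jog '{"offset":[[0,0,-0.04],[0,0,-0.04],[0,0,0]],"angular":[[0,0,0],[0,0,0],[0,0,0]],"jaw":[0,0,0]}'
```

```text
time: 1.95
tool_pos: [0.5222, 0.3456, 0.1034]
tool_rot: [-0.696, 0.697, -0.123, 0.123]
contact_force: [-0.9, -0.8, 0.8]
gripper_width: -0.004
time: 2.25
tool_pos: [0.5228, 0.3457, 0.1005]
tool_rot: [0.696, -0.696, 0.123, -0.123]
contact_force: [0.6, -0.1, 0.1]
gripper_width: -0.004
```

```bash
python3 -m jog '{"offset":[[0,0,-0.04],[0,0,-0.04],[0,0,-0.04],[0,0,0]],"angular":[[0,0,0],[0,0,0],[0,0,0],[0,0,0]],"jaw":[0,0,0,0]}'; python3 -m jog '{"offset":[[0,0,-0.03],[0,0,-0.03],[0,0,0]],"angular":[[0,0,0],[0,0,0],[0,0,0]],"jaw":[0,0,0]}'
```

```text
time: 2.65
tool_pos: [0.5229, 0.3459, 0.095]
tool_rot: [0.696, -0.696, 0.123, -0.123]
contact_force: [-1.8, -0.2, 4.7]
gripper_width: -0.002
time: 2.95
tool_pos: [0.5228, 0.3459, 0.0919]
tool_rot: [0.696, -0.696, 0.123, -0.123]
contact_force: [-2.4, 0.3, 4.7]
gripper_width: 0.002
```

The press is now about 6 mm, at 4.7 N. I'll draw back straight up.

```bash
python3 -m jog '{"offset":[[0,0,0.2],[0,0,0.3],[0,0,0.4],[0,0,0.4],[0,0,0.4],[0,0,0.4],[0,0,0.4],[0,0,0],[0,0,0]],"angular":[[0,0,0],[0,0,0],[0,0,0],[0,0,0],[0,0,0],[0,0,0],[0,0,0],[0,0,0],[0,0,0]],"jaw":[0,0,0,0,0,0,0,0,0]}'; python3 - <<'E'
from h import *
cv2.imwrite("pics/s3.png",manip.grab_frame("side"))
E
```

```text
time: 3.85
tool_pos: [0.5228, 0.3456, 0.2168]
tool_rot: [0.697, -0.696, 0.123, -0.123]
contact_force: [-0.8, 0.0, 0.3]
gripper_width: 0.003
```

View pics/s3.png

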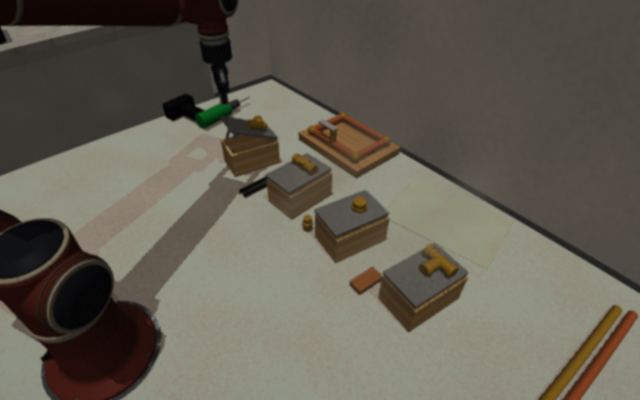

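The elbow lid now stands ajar: its front edge near (228,120) is raised, and the tip is clear at (225,103). I'll cross at height to the tee box.

```bash
Z='[0,0,0]'; python3 -m jog '{"offset":[[0,-0.5,0],[0,-0.8,0],[0,-0.8,0],[0,-0.8,0],[0,-0.8,0],[0,-0.8,0],[0,-0.8,0],[0,-0.8,0],[0,-0.8,0],[0,-0.8,0],[0,-0.8,0],[0,-0.8,0]],"angular":[[0,0,0],[0,0,0],[0,0,0],[0,0,0],[0,0,0],[0,0,0],[0,0,0],[0,0,0],[0,0,0],[0,0,0],[0,0,0],[0,0,0]],"jaw":[0,0,0,0,0,0,0,0,0,0,0,0]}'; python3 -m jog '{"offset":[[-0.06,-0.8,0],[0,-0.8,0],[0,-0.8,-0.2],[0,-0.8,-0.4],[0,-0.57,-0.4],[0,-0.2,-0.2],[0,0,0],[0,0,0]],"angular":[[0,0,0],[0,0,0],[0,0,0],[0,0,0],[0,0,0],[0,0,0],[0,0,0],[0,0,0]],"jaw":[0,0,0,0,0,0,0,0]}'; python3 - <<'E'
from h import *
cv2.imwrite("pics/s4.png",manip.grab_frame("side"));s=manip.state();print(s['tool_pos'],s['tool_rot'],s['time'])
E
```

```text
time: 5.1
tool_pos: [0.5215, -0.1206, 0.2144]
tool_rot: [0.697, -0.696, 0.124, -0.122]
contact_force: [0.1, 1.6, -0.1]
gripper_width: -0.001
time: 5.9
tool_pos: [0.5196, -0.3168, 0.1558]
tool_rot: [0.697, -0.696, 0.123, -0.123]
contact_force: [0.6, 0.2, -0.3]
gripper_width: -0.001
[ 0.52005261 -0.31679167  0.15676966] [ 0.69648764 -0.69628068  0.1225504  -0.12279897] 5.95
```

View pics/s4.png

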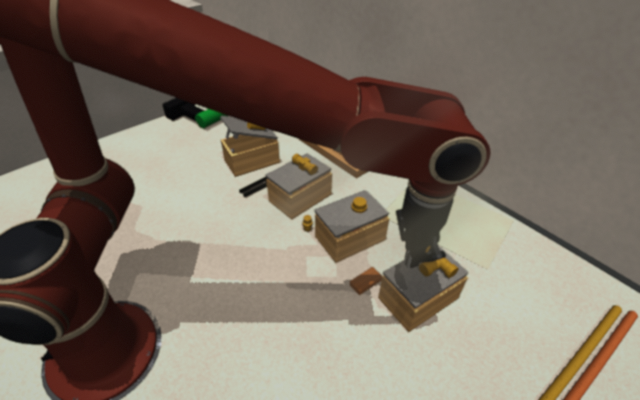

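The tool is over the tee lid's front strip, and the elbow lid is still ajar at (245,125). I'll press the tee lid the same way.

```bash
python3 -m jog '{"offset":[[0,0,-0.3],[0,0,-0.3],[0,0,-0.3],[0,0,-0.15],[0,0,-0.05],[0,0,-0.04],[0,0,-0.04],[0,0,0]],"angular":[[0,0,0],[0,0,0],[0,0,0],[0,0,0],[0,0,0],[0,0,0],[0,0,0],[0,0,0]],"jaw":[0,0,0,0,0,0,0,0]}'; python3 -m jog '{"offset":[[0,0,-0.03],[0,0,-0.03],[0,0,-0.03],[0,0,-0.03],[0,0,0]],"angular":[[0,0,0],[0,0,0],[0,0,0],[0,0,0],[0,0,0]],"jaw":[0,0,0,0,0]}'
```

```text
time: 6.75
tool_pos: [0.5199, -0.3181, 0.0981]
tool_rot: [-0.696, 0.696, -0.123, 0.123]
contact_force: [-1.8, 0.7, 3.4]
gripper_width: -0.001
time: 7.25
tool_pos: [0.5199, -0.3182, 0.092]
tool_rot: [-0.696, 0.697, -0.123, 0.123]
contact_force: [-1.4, 1.1, 5.1]
gripper_width: -0.001
```

```bash
python3 -m jog '{"offset":[[0,0,0.2],[0,0,0.3],[0,0,0.4],[0,0,0.4],[0,0,0.4],[0,0,0.4],[-0.4,0,0.4],[-0.5,0,0.1],[-0.5,0,0],[-0.4,0,0],[0,0,0],[0,0,0]],"angular":[[0,0,0],[0,0,0],[0,0,0],[0,0,0],[0,0,0],[0,0,0],[0,0,0],[0,0,0],[0,0,0],[0,0,0],[0,0,0],[0,0,0]],"jaw":[0,0,0,0,0,0,0,0,0,0,0,0]}'; python3 - <<'E'
from h import *
a=manip.grab_frame("side");b=manip.grab_frame("top")
b=np.clip(b[100:300,60:600].astype(float)*1.8,0,255).astype('uint8')
cv2.imwrite("pics/s5.png",a);cv2.imwrite("pics/t5.png",b)
E
```

```text
time: 8.45
tool_pos: [0.4299, -0.318, 0.2222]
tool_rot: [-0.696, 0.697, -0.123, 0.124]
contact_force: [-0.2, -0.4, 0.2]
gripper_width: -0.004
```

View pics/s5.png

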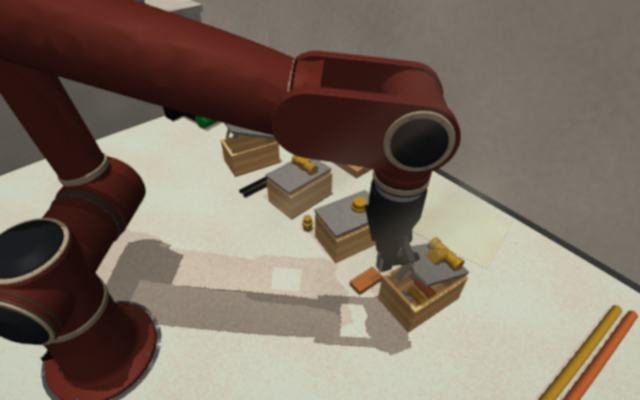

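View pics/t5.png

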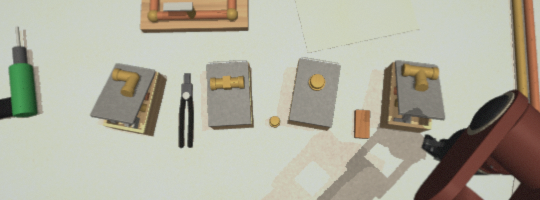

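The elbow lid, at (125,92) in the top crop, and the tee lid, at (415,90), are both ajar with the box interiors visible. The straight and cap lids, at (229,95) and (315,92), are shut. The pliers, nipple and offcut haven't moved, and the arm is clear, so I'm handing in.

```bash
python3 -c "
from plant import manip
s=manip.state();print(s['time'],s['contact_force'],abs(s['joint_vel']).max());print(manip.job_done())"
```

```text
8.55 [0.22989364 0.11636018 0.04677394] 0.010933679819380775
the job is handed in; nothing more can be done
None
```

I pressed the elbow lid first, then the tee lid, each about 6 mm down with the fingers shut (about 5 N measured). Both lids sprang ajar as the finger drew straight up, and I handed the job in at 8.55 s.

In the last top and side pictures, the elbow and tee lids stand ajar and the straight-coupling and end-cap lids are shut. The pliers, nipple and offcut look unmoved. The arm was clear of everything, with a contact force near 0 N. I judged the lid angles and the bystanders' positions by eye and did not measure them. No check failed; the one small disagreement was that the lids measured about 96 mm wide, against the 100 mm given for the boxes.

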